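# Find the facing stone that is still true

### The arm

A 6-joint arm with a two-finger parallel gripper is mounted at the origin on the work surface. World frame = base frame: x ahead of the robot, y to its left, z up, the work surface at z = 0. Lengths are in m, angles in rad, forces in N, time in s.
With the tool pointing down it reaches from about 0.3 to 0.875 m from the base axis. Payload 6.4 kg.
Tool frame: the origin (TCP) lies at the very end of the fingers, on their centre line; the grasp point (between the pads) lies 19 mm behind it; x points along the fingers, y is the direction in which the jaws open and shut, and the axes are right-handed (so a half turn about x gives the same grasp; the last joint's range is limited). The gripper opens to 85 mm and grips with 20 to 120 N. Pads are 22 mm wide; open, the fingers measure 114 mm over their backs; the gripper's body (76 mm by 85 mm) begins 54 mm behind the grasp point. The pads swing forward as they close: fully open they stand 13 mm farther back than shut.
Start: joints at [-1.555, 0.181, 1.607, -0, 1.354, -0.206], TCP at [0.127, -0.561, 0.231] pointing down, gripper open.
Joint ranges: [-2.99, 2.99], [-0.89, 2.07], [0.3, 2.58], [-1.14, 4.28], [0, 2.63], [-3.12, 3.12]. Speed limits (rad/s): [2.57, 2.57, 3.01, 3.14, 3.14, 3.14].

### API

Orientations are given as a unit quaternion [w, x, y, z].
In Python, from bench import status, optics, hand_in gives the robot as it stands. The module is installed in compiled form; this text tells all that it offers.
- The arm moves only by the shell command python3 -m jog 'ROWS'. ROWS is JSON, one flat list of numbers, 5 for each row, row after row: the shift along the tool's x, y, z in mm, then the turn about the tool's x in degrees, then the opening in per cent of the stroke, from 0 (shut) to 100 (fully open). In form: [tx, ty, tz, yaw, gripper, tx, ty, tz, yaw, gripper, ...]. A call has exactly 5 rows; each row is the pose to reach, as a shift and turn from the pose commanded when the call began, along the tool's axes at that moment; what a row does not reach only later rows make up. A row lasts 1/10 s, in which the tool goes at most 50 mm and 8.59 degrees, less where a joint would pass 70% of its speed; a pose out of reach is approached as far as the arm can. A call with a gripper value outside its range is refused whole. The fingers move at their own pace and stop on an object; the grip force is fixed at half the most. Time passes only in rows, so rows that repeat a pose let the fingers close, or fill a call up. It gives the time, the measured TCP pose, the force and the opening at its end, in the units of the state.
- status.get_obs(): the state, without advancing time (a new reading comes with each control period).
- optics.camera(name): name is "side" or "top" or "wrist"; returns the picture (480x640x3 uint8, red, green, blue); there is no depth.
- optics.get_calibration(name): a dict with "vertical_fov" (degrees; the focal length in pixels is half the picture's height over the tangent of half this angle, whatever the lens; pixels are square), "cx", "cy" (the principal point, pixels), "extrinsics" (4x4, takes a point from camera to world coordinates). Camera axes: x right, y up, looking along -z (the intrinsics and any distortion apply to the point x, -y, -z); pixel columns grow to the right and rows downward; lengths in m; the calibration is good to about 2 mm. The wrist camera is an equidistant fisheye: a pixel r from the principal point sees the ray r / f radians off the axis. A picture is of the moment at which its call begins: read the wrist's pose just before it. get_calibration takes no time and is no camera call; for the wrist camera it gives the pose at the moment of the call.
- hand_in(): hands the job in, once; it reports no verdict.
The state is a dict: "time_s": time; "q": joint angles; "dq": joint speeds; "joint_efforts": joint torques, N m; "eef_pos": TCP position; "eef_rot": TCP orientation; "wrist_force": force on the tool from outside, world axes, zero at the start; "torque": the same for the moment, N m; "opening": opening from 0.0 (shut) to 1.0 (fully open).
Only numpy, scipy, OpenCV 4.12 (cv2) and the standard library are available. Lean on these libraries where they do the work, as an engineer would, in place of code of your own. Each camera call takes 0.05 s, during which the arm holds its last target. There are 200 camera calls.

### The job

Only one of the three facing stones in the oak tray is still flat; the other two are crowned. Find the flat one by feel: lay the steel straightedge lengthwise along the middle of a stone, let go of it, and press gently for a moment on top of its red end and then of its plain end with the closed fingertips; if it rocks under the finger, try another stone. When neither end gives, leave the straightedge lying on that stone, and disturb nothing else on the bench.

Things in the scene. Friction and masses are not known exactly. Their poses are not given: they have to be found in the camera images.
- straightedge: loose steel bar, 200 mm long, 22 wide, 14 high, 0.37 to 0.55 kg, lying flat on the bench to start with. Origin: centre of its underside; x along it, z up. Its last 26 mm at +x are painted red with a dark hanging hole; the -x end is plain steel. Its centre of mass is at mid-length. Press within 40 mm of the tip of an end; 2 to 20 N kept up for 0.3 s is a fair press
- stone_tray: oak tray fixed to the bench, 280 mm (its x) by 216 mm (its y); origin: centre of its underside, on the bench; x across the stones, y along them, z up. Floor 10 mm and rim 18 mm above the bench. Three grey stones that look alike are fixed in it side by side, 86 mm between centres, each 180 mm long (along y), 60 wide, and at mid-length 20 thick
- bay_near (a point): centre of the top face of the stone nearest the robot (tray's -x side), 30 mm above the bench; axes as the tray's. Any one of the three bays holds the flat stone. The other two stones have a level crown 24 mm long at mid-length and from its edges fall evenly to 2.5 mm lower at each end: hardly visible
- bay_middle (a point): centre of the top face of the middle stone, 30 mm above the bench; axes as the tray's. Laid centrally on a crowned stone the straightedge lies level too, but under less than 1.5 N on an end it tips 1.8 degrees, 2 mm or more at the finger, and comes back when let go; on the flat stone a pressed end gives less than 1 mm
- bay_far (a point): centre of the top face of the stone farthest from the robot (tray's +x side), 30 mm above the bench; axes as the tray's
- upper_joint: bystander, leave alone: blackwood clarinet upper joint with nickel keys, 235 mm long, 28 mm thick, lying between cork rests on a red-brown lacquered turntable of 204 mm diameter whose top is 41 mm above the bench; origin: underside at mid-length, x along it
- amber_vial: bystander: amber glass vial with black cap, 46 mm in diameter, 74 mm high, standing; origin: centre of its underside
- bell_key: bystander: nickel bell key, 138 mm long, 12 mm high; origin near mid-length on the bench, x along it
- burnisher: bystander: bronze burnisher with turned wooden handle, 195 mm long, 24 mm high; origin near mid-length on the bench, x along it towards the blade
- bench_clamp: bystander: spring-steel bench clamp with orange grips lying on its side, 150 mm long, 26 mm high; origin under its coil, x towards its jaws
- pad_tin: bystander: round pad tin, 86 mm in diameter, 24 mm high; origin: centre of its underside
- scraper_block: bystander: maple scraper block with brass edge, 80 by 35 by 30 mm; origin: centre of its underside, x along it
There are look-alikes about, which are no part of the job. Several things have the shape of the straightedge; the one meant has the colours described above.

How it is judged:
On the way, in this order (a step that is already met when the one before it is completed fails the run):
1. the straightedge lies released along the flat stone (horizontal distance between straightedge and facing_stone_2_c0 below 0.025 m and angle between the x axis of straightedge and the y axis of stone_tray, either way round below 0.1 rad and height (world z) of straightedge between 0.0282 and 0.0315 m and angle between straightedge's own z axis and vertical below 0.012 rad and contact force between the fingers and straightedge below 0.05 N and linear speed of straightedge below 0.01 m/s and angular speed of straightedge below 0.05 rad/s), for 0.1 s.
2. its red end is pressed from above with 2 to 20 N and does not give (horizontal distance between straightedge and facing_stone_2_c0 below 0.025 m and angle between the x axis of straightedge and the y axis of stone_tray, either way round below 0.1 rad and height (world z) of straightedge between 0.0282 and 0.0315 m and angle between straightedge's own z axis and vertical below 0.012 rad and x of the grasp point in the frame of straightedge above 0.06 m and z of the grasp point in the frame of straightedge above 0.026 m and contact force between the fingers and straightedge between 2 and 20 N), for 0.2 s.
3. then its plain end is pressed from above with 2 to 20 N and does not give (horizontal distance between straightedge and facing_stone_2_c0 below 0.025 m and angle between the x axis of straightedge and the y axis of stone_tray, either way round below 0.1 rad and height (world z) of straightedge between 0.0282 and 0.0315 m and angle between straightedge's own z axis and vertical below 0.012 rad and x of the grasp point in the frame of straightedge below -0.06 m and z of the grasp point in the frame of straightedge above 0.026 m and contact force between the fingers and straightedge between 2 and 20 N), for 0.2 s.
At the end, for the whole second after the job is handed in: the straightedge lies at rest and released along the flat stone: its middle within 25 mm of the stone's centre, its length within 0.1 rad of the stone's, level within 0.012 rad, its underside 28.2 to 31.5 mm above the bench (all of step 1); the robot touches nothing.
It fails at once if another thing on the bench is moved more than 20 mm (distance of any of upper_joint, amber_vial, bell_key, burnisher, bench_clamp, pad_tin, scraper_block from where it was at the start of the episode above 0.02 m).
It also fails if it takes over 72 s, if anything falls off the work surface, if the arm or the gripper's body presses on something with over 40 N, if the wrist force passes 120 N, or if a joint passes its speed limit or range.

## Working session

There is one attempt and no reset: what is moved stays moved. The work goes in short steps, Python scripts to look and compute and a shell command to move; the robot and the scene stay as the last step left them, time stands still between calls to the robot, and variables do not carry over. Pictures are saved under pics/ and viewed, on a budget of 10 in all, crops included, one or two more only if the job needs it, and the job is handed in when it is done.

```bash
mkdir -p pics; python3 - <<'E'
from bench import status, optics
import cv2, numpy as np
o=status.get_obs(); print(o['time_s'],o['eef_pos'],o['eef_rot'],o['wrist_force'])
for n in ['top','side']:
    im=optics.camera(n); cv2.imwrite(f'pics/{n}0.png',im[:,:,::-1]); c=optics.get_calibration(n); print(n,c)
E
```

```text
0.0 [ 0.12650173 -0.560339    0.23037892] [ 0.07763926  0.70281024  0.07889374 -0.70271309] [-0.32978026 -0.11324447 -0.97284913]
top {'vertical_fov': 50.82655066269591, 'cx': 310.90215212372306, 'cy': 241.0916184733506, 'extrinsics': array([[ 6.42452428e-03,  9.94205813e-01, -1.07301101e-01,
         4.34440772e-01],
       [-9.99978731e-01,  6.50802353e-03,  4.28021681e-04,
        -4.45604586e-02],
       [ 1.12385973e-03,  1.07296069e-01,  9.94226479e-01,
         1.26398651e+00],
       [ 0.00000000e+00,  0.00000000e+00,  0.00000000e+00,
         1.00000000e+00]])}
side {'vertical_fov': 57.51712194006665, 'cx': 315.297364403307, 'cy': 243.30658586635346, 'extrinsics': array([[-0.97777288,  0.15554597, -0.14059038,  0.4083449 ],
       [-0.2086293 , -0.65516537,  0.72610754,  0.84153783],
       [ 0.02083315,  0.73929953,  0.67305437,  0.88732983],
       [ 0.        ,  0.        ,  0.        ,  1.        ]])}
```

View pics/top0.png

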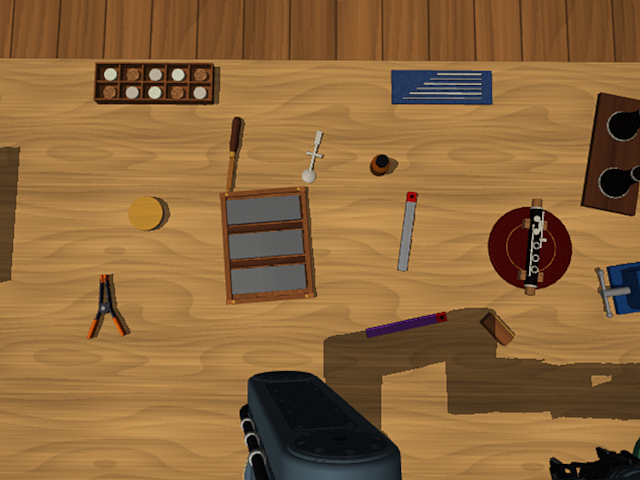

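View pics/side0.png

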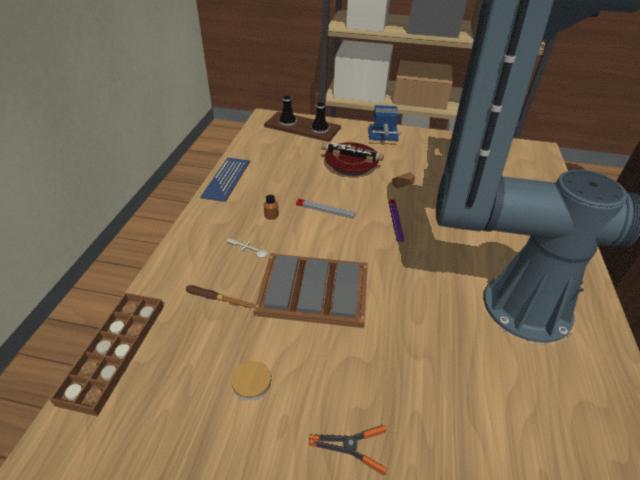

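The top view shows the straightedge at about (408,232) with its red end at (412,197). The purple bar at (405,325) is the look-alike. The tray corners are (221,194), (306,187), (315,296) and (227,303), with three grey stones inside. The side view agrees: bar at (325,208), red end at left.

```bash
cat > h.py <<'E'
import cv2, numpy as np
from bench import status, optics
def ray(n,u,v):
    c=optics.get_calibration(n); f=240/np.tan(np.radians(c['vertical_fov']/2)); E=np.array(c['extrinsics'])
    d=np.array([(u-c['cx'])/f,-(v-c['cy'])/f,-1.0])
    return E[:3,3],E[:3,:3]@d
def plane(n,p,z):
    o,d=ray(n,*p); return o+d*(z-o[2])/d[2]
def blobs(im,mask,roi,amin=60):
    m=np.zeros(mask.shape,np.uint8); x0,y0,x1,y1=roi; m[y0:y1,x0:x1]=mask[y0:y1,x0:x1]*255
    cs,_=cv2.findContours(m,cv2.RETR_EXTERNAL,cv2.CHAIN_APPROX_NONE)
    return [c for c in cs if cv2.contourArea(c)>amin]
def rect(n,c,z):
    P=np.array([plane(n,p,z)[:2] for p in c[:,0,:].astype(float)],np.float32)
    (cx,cy),(w,h),a=cv2.minAreaRect(P*1000)
    a=a if w>h else a+90
    return np.round([cx,cy,max(w,h),min(w,h),(a+90)%180-90],1)
def hsv(im): return cv2.cvtColor(im,cv2.COLOR_RGB2HSV).astype(int)
E
python3 - <<'E'
from h import *
for n,rb,rt in [('top',(385,180,430,285),(215,180,325,310)),('side',(285,190,365,225),(250,245,380,330))]:
    im=cv2.imread(f'pics/{n}0.png')[:,:,::-1].copy(); H=hsv(im)
    gray=(H[...,1]<50)&(H[...,2]>60); red=((H[...,0]<8)|(H[...,0]>172))&(H[...,1]>170)&(H[...,2]>90)
    for nm,m,r,z in [('bar',gray,rb,.014),('red',red,rb,.014),('bar+red',gray|red,rb,.014),('stone',gray,rt,.030)]:
        for c in blobs(im,m,r,20): print(n,nm,cv2.contourArea(c),rect(n,c,z))
E
```

```text
top bar 558.0 [ 584.2 -282.6  173.    23.    -8.1]
top red 71.0 [ 683.8 -297.2   23.1   22.6   -0.8]
top bar+red 629.0 [ 597.3 -284.6  199.4   23.7   -8. ]
top stone 1689.5 [475.2  58.9 180.2  60.2 -85. ]
top stone 1658.0 [559.7  66.2 180.1  59.3 -84.9]
top stone 1614.5 [645.4  74.1 180.1  59.1 -84.9]
side bar 291.5 [ 585.4 -273.9  173.4   34.8   -8. ]
side red 24.5 [ 685.2 -288.3   31.9   19.9   89.8]
side bar+red 291.5 [ 585.4 -273.9  173.4   34.8   -8. ]
side bar+red 24.5 [ 685.2 -288.3   31.9   19.9   89.8]
side stone 1140.0 [473.9  67.5 188.5  59.  -85. ]
side stone 1127.0 [559.   75.  188.3  59.4 -84.9]
side stone 1143.5 [644.3  81.3 191.3  60.8 -84.8]
side stone 74.5 [736.1 -17.   57.1  31.6 -39.2]
```

```bash
cat >> h.py <<'E'
from scipy.spatial.transform import Rotation as R
def go(x,y,z,psi):
    "shift in tool axes (mm) and yaw (deg) from the measured pose to TCP x,y,z (mm), tool y axis at heading psi"
    o=status.get_obs(); q=np.array(o['eef_rot']); M=R.from_quat(q[[1,2,3,0]]).as_matrix()
    d=np.array([x,y,z])-1000*np.array(o['eef_pos'])
    p=np.degrees(np.arctan2(M[1,1],M[0,1]))
    print('t',round(o['time_s'],2),'pos',np.round(1000*np.array(o['eef_pos']),1),'psi',round(p,2),'tilt',np.round(M[:,0],4),'q6',round(o['q'][5],2),'F',np.round(o['wrist_force'],2),'open',round(o['opening'],3))
    print('shift',np.round(M.T@d,1),'yaw',round((p-psi+180)%360-180,2))
E
python3 -m jog '[0,-14,-43,4,50, 0,-28,-86,8,50, 0,-42,-129,12,50, 0,-56,-172,16,50, 0,-70,-215,20,50]'
python3 -m jog '[0,-44,5,0,50, 0,-44,5,0,50, 0,-44,5,0,50, 0,-44,5,0,50, 0,-44,5,0,50]' >/dev/null 2>&1 & wait
python3 -c "from h import *; go(597.3,-284.6,100,-98)"
```

```text
time_s: 0.6
eef_pos: [0.322, -0.444, 0.231]
eef_rot: [0.046, -0.706, 0.046, 0.706]
wrist_force: [0.9, -0.7, -0.7]
opening: 0.501
t 1.1 pos [ 321.  -402.3  231.6] psi -97.38 tilt [ 2.e-04 -8.e-04 -1.e+00] q6 0.57 F [-0.41  0.29  0.44] open 0.498
shift [ 131.5 -152.3 -258.8] yaw 0.62
```

```bash

python3 -m jog '[5,-21,-37,0.6,50, 10,-43,-74,0.6,50, 20,-65,-111,0.6,50, 30,-87,-148,0.6,50, 40,-109,-185,0.6,50]' >/dev/null
python3 -m jog '[0,-20,-36,0,50, 0,-43,-74,0,50, 45,-43,-74,0,50, 91,-43,-74,0,50, 91,-43,-74,0,50]'
python3 -c "from h import *; go(597.3,-284.6,100,-98)
cv2.imwrite('pics/w1.png',optics.camera('wrist')[:,:,::-1])"
```

```text
time_s: 2.1
eef_pos: [0.5935, -0.2816, 0.0921]
eef_rot: [0.052, -0.701, 0.046, 0.71]
wrist_force: [-2.2, -0.1, -1.5]
opening: 0.499
t 2.1 pos [ 593.5 -281.6   92.1] psi -97.94 tilt [-0.0116  0.0082 -0.9999] q6 1.09 F [-2.25 -0.15 -1.53] open 0.499
shift [-8.   2.4 -4.1] yaw 0.06
```

View pics/w1.png

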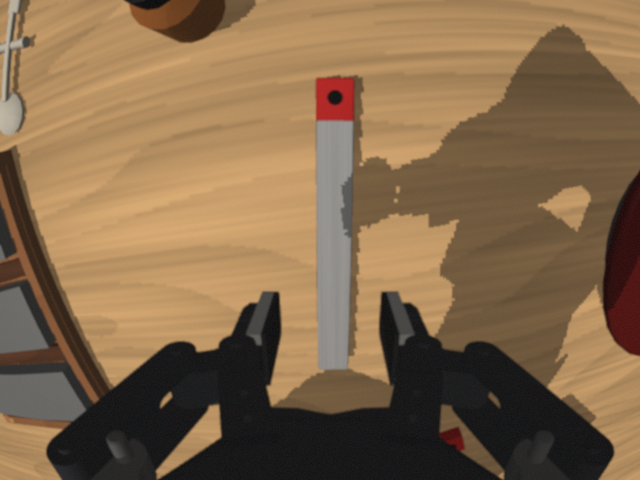

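Wrist view: the bar runs from (335,80) red to (333,368) plain, midway between the fingers at about x=330. It is lined up for the grasp.

```bash

python3 -m jog '[0,0,0,0,50, 0,0,0,0,50, 0,0,0,0,50, 0,0,0,0,50, 0,0,0,0,50]' >/dev/null
python3 -c "from h import *; go(597.3,-284.6,4,-98)"
```

```text
t 2.65 pos [ 598.4 -284.3  101.4] psi -97.9 tilt [ 1.3e-03 -9.0e-04 -1.0e+00] q6 1.09 F [ 0.04 -0.4  -0.57] open 0.5
shift [97.4  0.4  1.2] yaw 0.1
```

```bash

python3 -m jog '[30,0,1,0,50, 60,0,1,0,50, 85,0,1,0,50, 97,0,1,0,50, 97,0,1,0,50]' >/dev/null
python3 -m jog '[0,0,0,0,50, 0,0,0,0,50, 0,0,0,0,0, 0,0,0,0,0, 0,0,0,0,0]'
python3 -m jog '[0,0,0,0,0, 0,0,0,0,0, 0,0,0,0,0, 0,0,0,0,0, 0,0,0,0,0]' 
python3 -m jog '[0,0,0,0,0, -5,0,0,0,0, -15,0,0,0,0, -25,0,0,0,0, -25,0,0,0,0]' 
python3 -c "from h import *; go(645.4,74.1,130,5)
cv2.imwrite('pics/w2.png',optics.camera('wrist')[:,:,::-1])"
```

```text
time_s: 3.65
eef_pos: [0.598, -0.2844, 0.0051]
eef_rot: [-0.048, 0.706, -0.049, -0.705]
wrist_force: [0.7, 0.8, 6.4]
opening: 0.235
time_s: 4.15
eef_pos: [0.598, -0.2844, 0.0051]
eef_rot: [-0.048, 0.706, -0.049, -0.705]
wrist_force: [-0.5, 1.2, 5.8]
opening: 0.234
time_s: 4.65
eef_pos: [0.5982, -0.2847, 0.0305]
eef_rot: [-0.048, 0.706, -0.049, -0.704]
wrist_force: [0.3, -0.7, -3.2]
opening: 0.234
t 4.65 pos [ 598.2 -284.7   30.5] psi -97.89 tilt [ 0.0027 -0.002  -1.    ] q6 1.09 F [ 0.33 -0.69 -3.19] open 0.234
shift [-100.1 -361.7    2.2] yaw -102.89
```

View pics/w2.png

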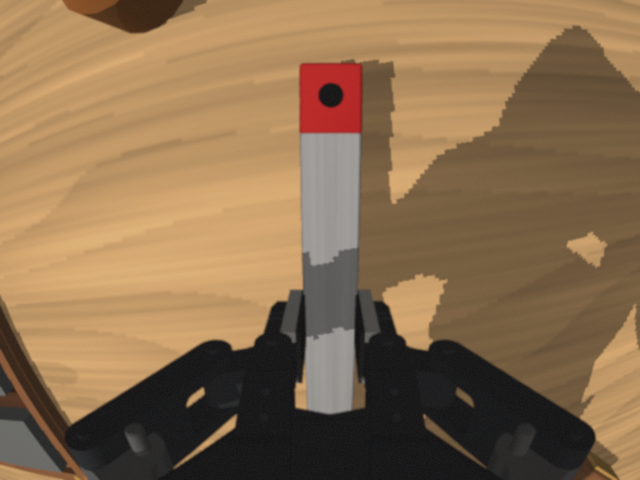

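Wrist view: the bar is gripped near mid-length and lifted, square between the pads.

```bash

python3 -m jog '[-40,0,0,0,0, -80,-10,0,-8,0, -100,-45,0,-16,0, -100,-85,1,-24,0, -100,-125,1,-32,0]' >/dev/null
python3 -c "from h import *; go(645.4,74.1,130,5)"
```

```text
t 5.2 pos [ 613.5 -159.2  129.4] psi -65.63 tilt [ 1.7e-03 -6.0e-04 -1.0e+00] q6 0.7 F [ 0.83 -0.55 -5.03] open 0.238
shift [  -0.7 -199.3 -125.3] yaw -70.63
```

```bash

python3 -m jog '[0,-35,-22,-8,0, 0,-70,-44,-16,0, 0,-105,-66,-24,0, 0,-140,-88,-32,0, 0,-170,-107,-40,0]' >/dev/null
python3 -c "from h import *; go(645.4,74.1,130,5)"
```

```text
t 5.7 pos [641.   41.3 127.9] psi -25.52 tilt [-7.e-04  4.e-04 -1.e+00] q6 0.33 F [ 0.48 -1.47 -4.21] open 0.232
shift [ -2.1 -10.2 -31.5] yaw -30.52
```

```bash

python3 -m jog '[0,-6,-19,-8,0, 0,-10,-31,-16,0, 0,-10,-31,-24,0, 0,-10,-31,-30.5,0, 0,-10,-31,-30.5,0]' >/dev/null
python3 -m jog '[15,0,0,0,0, 35,0,0,0,0, 55,0,0,0,0, 60,0,0,0,0, 60,0,0,0,0]' >/dev/null
python3 -c "from h import *; go(645.4,74.1,35.5,5)"
```

```text
t 6.7 pos [644.6  71.1  66.3] psi 4.51 tilt [-3.4e-03  3.0e-04 -1.0e+00] q6 -0.15 F [-0.08 -0.54 -3.74] open 0.234
shift [30.8  1.1 -2.9] yaw -0.49
```

```bash

python3 -m jog '[0,1,-3,-0.5,0, 15,1,-3,-0.5,0, 24,1,-3,-0.5,0, 28,1,-3,-0.5,0, 28,1,-3,-0.5,0]' >/dev/null
python3 -c "from h import *; go(645.4,74.1,35.5,5)"
python3 -m jog '[1,0,0,0,0, 1,0,0,0,0, 2,0,0,0,0, 2,0,0,0,0, 2,0,0,0,0]' 
python3 -c "from h import *; go(645.4,74.1,35.5,5)"
```

```text
t 7.2 pos [645.8  74.3  39. ] psi 5.1 tilt [-2.2e-03  1.0e-04 -1.0e+00] q6 -0.16 F [-0.1   0.64 -3.75] open 0.234
shift [ 3.5 -0.4  0.2] yaw 0.1
time_s: 7.7
eef_pos: [0.6468, 0.0743, 0.0385]
eef_rot: [0.522, 0.477, 0.522, -0.477]
wrist_force: [-0.7, -0.1, -4.8]
opening: 0.233
t 7.7 pos [646.8  74.3  38.5] psi 5.1 tilt [ 3.e-04  0.e+00 -1.e+00] q6 -0.16 F [-0.7  -0.06 -4.8 ] open 0.233
shift [ 3.  -1.4  0. ] yaw 0.1
```

```bash

python3 -m jog '[1,0,0,0,0, 2,0,0,0,0, 2,0,0,0,0, 2,0,0,0,0, 2,0,0,0,0]' 
python3 -m jog '[0.5,0,0,0,0, 1,0,0,0,0, 1,0,0,0,0, 1,0,0,0,0, 1,0,0,0,0]' 
python3 -c "from h import *; go(645.4,74.1,35.5,5)"
```

```text
time_s: 8.2
eef_pos: [0.6467, 0.0743, 0.0363]
eef_rot: [0.522, 0.477, 0.522, -0.477]
wrist_force: [1.3, -0.3, -3.5]
opening: 0.232
time_s: 8.7
eef_pos: [0.6467, 0.0743, 0.0353]
eef_rot: [0.522, 0.477, 0.522, -0.477]
wrist_force: [0.0, -0.7, -3.3]
opening: 0.235
t 8.7 pos [646.7  74.3  35.3] psi 5.11 tilt [ 0. -0. -1.] q6 -0.16 F [ 0.05 -0.73 -3.33] open 0.235
shift [-0.2 -1.3  0.1] yaw 0.11
```

```bash

python3 -m jog '[0.5,0,0,0,0, 0.5,0,0,0,0, 0.5,0,0,0,0, 0.5,0,0,0,0, 0.5,0,0,0,0]' 
python3 -m jog '[0.5,0,0,0,0, 0.5,0,0,0,0, 0.5,0,0,0,0, 0.5,0,0,0,0, 0.5,0,0,0,0]'
```

```text
time_s: 9.2
eef_pos: [0.6468, 0.0743, 0.0351]
eef_rot: [0.522, 0.477, 0.522, -0.477]
wrist_force: [-2.3, 0.2, -0.2]
opening: 0.236
time_s: 9.7
eef_pos: [0.6468, 0.0743, 0.035]
eef_rot: [0.522, 0.477, 0.522, -0.477]
wrist_force: [-4.3, -0.9, 5.2]
opening: 0.23
```

```bash

python3 -m jog '[-0.5,0,0,0,20, -0.5,0,0,0,40, -0.5,0,0,0,45, -0.5,0,0,0,45, -0.5,0,0,0,45]' 
python3 -m jog '[-5,0,0,0,45, -20,0,0,0,45, -40,0,0,0,45, -60,0,0,0,0, -60,0,0,0,0]' >/dev/null
python3 - <<'E'
from h import *
cv2.imwrite('pics/w3.png',optics.camera('wrist')[:,:,::-1])
u=np.array([np.cos(np.radians(95)),np.sin(np.radians(95))])
for s in (80,-80): go(*(np.array([645.6,73.7])+s*u),60,5)
E
```

```text
time_s: 10.2
eef_pos: [0.6469, 0.0743, 0.0348]
eef_rot: [0.522, 0.477, 0.522, -0.477]
wrist_force: [0.1, -1.1, 0.0]
opening: 0.443
t 10.75 pos [648.5  74.2  97.6] psi 5.11 tilt [ 5.1e-03 -3.0e-04 -1.0e+00] q6 -0.16 F [-0.2  -0.69 -0.2 ] open 0.027
shift [ 37.5  -3.  -79.8] yaw 0.11
t 10.75 pos [648.5  74.2  97.6] psi 5.11 tilt [ 5.1e-03 -3.0e-04 -1.0e+00] q6 -0.16 F [-0.2  -0.69 -0.2 ] open 0.027
shift [37.7 -3.3 80.2] yaw 0.11
```

View pics/w3.png

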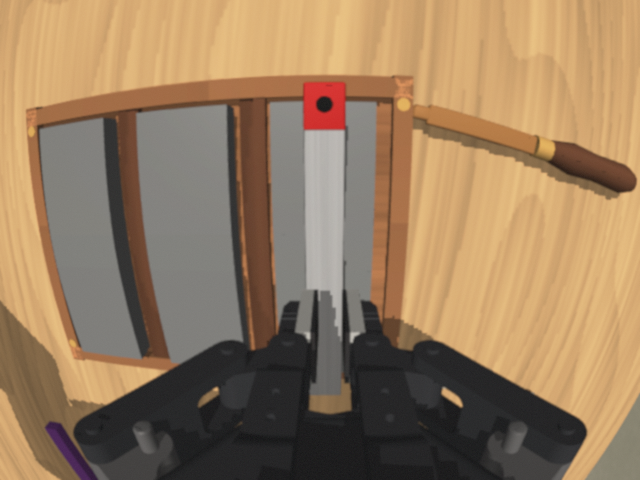

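Wrist view: the bar lies along the far stone with its red end at (324,105). Now I press the red end with closed fingers.

```bash

python3 -m jog '[0,-0.5,-40,0,0, 0,-1,-80,0,0, 25,-1,-80,0,0, 45,-1,-80,0,0, 45,-1,-80,0,0]'  >/dev/null
python3 -m jog '[0,0,0,0,0, 0,0,0,0,0, 0,0,0,0,0, 0,0,0,0,0, 0,0,0,0,0]' 
python3 -c "from h import *; go(645.6-7,73.7+79.7,44,5)"
```

```text
time_s: 11.75
eef_pos: [0.639, 0.1538, 0.0505]
eef_rot: [0.522, 0.478, 0.521, -0.477]
wrist_force: [-0.0, -1.1, 0.4]
opening: -0.001
t 11.75 pos [639.  153.8  50.5] psi 5.09 tilt [ 1.1e-03  1.0e-04 -1.0e+00] q6 -0.03 F [-0.03 -1.1   0.38] open -0.001
shift [ 6.5 -0.5  0.3] yaw 0.09
```

```bash

python3 -m jog '[2,0,0,0,0, 4,0,0,0,0, 5,0,0,0,0, 5,0,0,0,0, 5,0,0,0,0]'|egrep 'time|pos|force'
python3 -m jog '[1,0,0,0,0, 1,0,0,0,0, 1,0,0,0,0, 1,0,0,0,0, 1,0,0,0,0]'|egrep 'time|pos|force'
python3 -m jog '[0.5,0,0,0,0, 0.5,0,0,0,0, 0.5,0,0,0,0, 0.5,0,0,0,0, 0.5,0,0,0,0]'|egrep 'time|pos|force'
python3 -m jog '[0.5,0,0,0,0, 0.5,0,0,0,0, 0.5,0,0,0,0, 0.5,0,0,0,0, 0.5,0,0,0,0]'|egrep 'time|pos|force'
```

```text
time_s: 12.25
eef_pos: [0.6385, 0.1539, 0.0447]
wrist_force: [-0.5, -1.0, 0.1]
time_s: 12.75
eef_pos: [0.6388, 0.1539, 0.0441]
wrist_force: [-1.1, 0.5, 3.2]
time_s: 13.25
eef_pos: [0.6388, 0.1539, 0.0441]
wrist_force: [-2.7, -0.3, 6.9]
time_s: 13.75
eef_pos: [0.6388, 0.154, 0.0441]
wrist_force: [-4.2, 0.3, 9.6]
```

The red end takes 9.6 N with no give: z holds at 44.1 mm, which is exactly the bar's top. Next is the plain end.

```bash

python3 -m jog '[-5,0,0,0,0, -15,0,10,0,0, -15,0,55,0,0, -15,0,100,0,0, -15,0,145,0,0]'  >/dev/null
python3 -m jog '[0,0,15,0,0, 0,0,15,0,0, 7,0,15,0,0, 7,0,15,0,0, 7,0,15,0,0]' 
python3 -c "from h import *; go(645.6+7,73.7-79.7,44,5)"
```

```text
time_s: 14.75
eef_pos: [0.6522, -0.0037, 0.0501]
eef_rot: [0.522, 0.476, 0.523, -0.477]
wrist_force: [0.2, -0.3, 1.0]
opening: -0.003
t 14.75 pos [652.2  -3.7  50.1] psi 5.22 tilt [-1.4e-03  5.0e-04 -1.0e+00] q6 -0.28 F [ 0.23 -0.3   0.98] open -0.003
shift [6.1 0.2 2.3] yaw 0.22
```

```bash

python3 -m jog '[2,0,1,0,0, 4,0,2,0,0, 5,0,2,0,0, 5,0,2,0,0, 5,0,2,0,0]'|egrep 'time|pos|force'
python3 -m jog '[1,0,0,0,0, 1,0,0,0,0, 1,0,0,0,0, 1,0,0,0,0, 1,0,0,0,0]'|egrep 'time|pos|force'
python3 -m jog '[0.5,0,0,0,0, 0.5,0,0,0,0, 0.5,0,0,0,0, 0.5,0,0,0,0, 0.5,0,0,0,0]'|egrep 'time|pos|force'
python3 -m jog '[0.5,0,0,0,0, 0.5,0,0,0,0, 0.5,0,0,0,0, 0.5,0,0,0,0, 0.5,0,0,0,0]'|egrep 'time|pos|force'
```

```text
time_s: 15.25
eef_pos: [0.653, -0.0075, 0.0458]
wrist_force: [0.0, 0.2, -0.1]
time_s: 15.75
eef_pos: [0.6531, -0.0075, 0.0448]
wrist_force: [-0.7, 0.5, -0.7]
time_s: 16.25
eef_pos: [0.653, -0.0075, 0.0443]
wrist_force: [-0.4, 0.0, 0.2]
time_s: 16.75
eef_pos: [0.6531, -0.0075, 0.0441]
wrist_force: [-2.7, -0.2, 4.2]
```

```bash

python3 -m jog '[0.5,0,0,0,0, 0.5,0,0,0,0, 0.5,0,0,0,0, 0.5,0,0,0,0, 0.5,0,0,0,0]'|egrep 'time|pos|force'
python3 -m jog '[0.2,0,0,0,0, 0.2,0,0,0,0, 0.2,0,0,0,0, 0.2,0,0,0,0, 0.2,0,0,0,0]'|egrep 'time|pos|force'
python3 -m jog '[-3,0,0,0,0, -15,0,0,0,0, -40,0,0,0,0, -80,0,0,0,0, -120,0,0,0,0]' >/dev/null
python3 -m jog '[0,0,0,0,0, 0,0,0,0,0, 0,0,0,0,0, 0,0,0,0,0, 0,0,0,0,0]'
python3 -c "from h import *
cv2.imwrite('pics/w4.png',optics.camera('wrist')[:,:,::-1])
im=optics.camera('top');cv2.imwrite('pics/top1.png',im[:,:,::-1])"
```

```text
time_s: 17.25
eef_pos: [0.6531, -0.0075, 0.0441]
wrist_force: [-3.9, 1.4, 7.6]
time_s: 17.75
eef_pos: [0.6532, -0.0075, 0.0441]
wrist_force: [-4.4, 1.0, 8.9]
time_s: 18.75
eef_pos: [0.6521, -0.0073, 0.1614]
eef_rot: [0.521, 0.477, 0.523, -0.478]
wrist_force: [0.5, -0.2, 1.0]
opening: -0.001
```

View pics/w4.png

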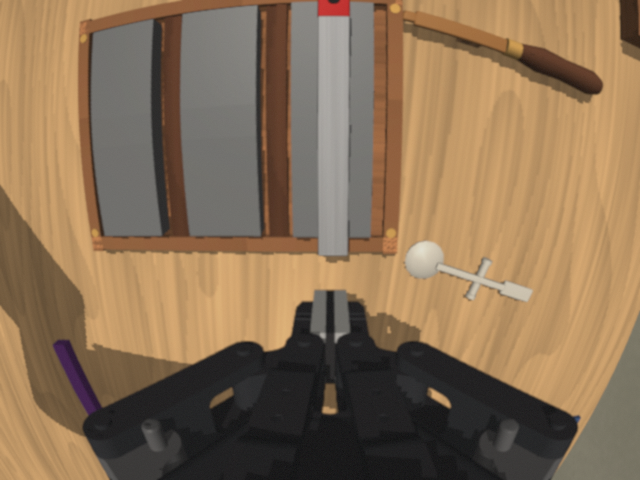

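View pics/top1.png

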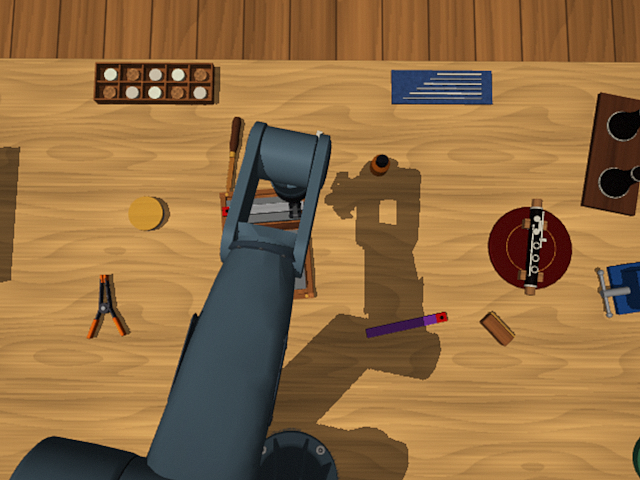

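Wrist view: the bar lies straight along the far stone, with its plain end at (333,254) and red end at (333,5). Top view: the bystanders are at their original pixels, except the bell key, which the arm hides. The wrist view shows the key undisturbed.

```bash
python3 -c "from bench import hand_in; print(hand_in())"
```

```text
the job is handed in; nothing more can be done
None
```

The far stone is the flat one. I laid the straightedge along its middle, let go, and pressed the red end and then the plain end. Neither end gave, so I left it there and handed the job in at about 19 s.

- **Red end:** up to 9.6 N on the wrist sensor, with the fingertip steady at z = 44.1 mm.
- **Plain end:** up to 8.9 N, also steady at 44.1 mm. Both match the expected top of the bar on a stone (30 + 14 mm); a crowned stone would have dropped 2 mm or more.
- **Stones tried:** the far stone was the first one I tried, so I did not press-test the other two.
- **Final look:** the bar lies straight on the stone, the gripper is about 117 mm above it, and no bystander has moved as far as the views show. The arm hid the bell key from above; the wrist picture shows it lying undisturbed, but I did not measure its position.
- **Disagreements:** the side camera put the stones and bar 7 to 11 mm off the top camera in y, because its outlines included their side faces. I used the top camera. The wrist force reading also wandered by 1 N or so, so I judged give by the fingertip height.

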